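# Hang the basket clear, work the sagging bolt free and hold the guard gate ajar

## Task

The blue parts basket stands in the way of the yellow gate of the fan guard: hang it by its handle on both prongs of the twin-hook stand and let it go. Then take the red ball knob of the gate's sagging bolt, lift it so that the bolt's end collar clears the bent keeper while you draw the bolt back, and pull the gate ajar by the knob, to roughly 25 degrees. The gate springs shut by itself, so finish while still gripping the knob and holding the gate still and ajar with the bolt drawn; do not disturb the other things on the bench.

Things in the scene. Friction and masses are not known exactly. Their poses are not given: they have to be found in the camera images.
- guard: fixed guard pen round a black fan: grey base, aluminium posts, clear walls, 94 deep x 216 wide mm, at most 105 mm tall. Origin on the bench under the middle of the gate's plane; x points from the gate into the pen, y from the hinge post (y = -105 mm) to the keeper post (y = +92 mm), z up. The gate opens to -x
- keeper (a point): middle of the bent steel fork on the keeper post, 112 mm up (guard x 0, y 92 mm); 6 mm thick along y: two cheeks 14 mm apart (x = -7 to +7 mm) with tops at z = 112 mm and a lip between them at z = 100 mm
- gate (a joint): angle of the yellow gate, rad: 0 shut, grows to 1.3 as its free edge swings to -x of the guard. A spring shuts it: 0.15 N m at 0, 0.26 N m at 0.45 rad. Gate 168 mm wide, top rail at z = 92 mm; two steel guides for the bolt stand on it up to z = 151 mm, 40 and 161 mm from the hinge
- gate_hinge (a point): point on the gate's vertical hinge line at the height of the gate's top edge (guard frame: x 0, y -95, z 92 mm)
- bolt_draw (a joint): how far the bolt is drawn along the gate away from the keeper (-y of the guard when the gate is shut), m: 0 to 0.006 at the start, 0.052 at the stop; friction about 1 N, stays where left. Unless raised, its collar catches behind the keeper at 0.008; it is past the keeper above 0.027
- bolt: steel bolt: 10 mm rod on top of the gate, end collar (22 mm diameter, 12 mm long) beyond the keeper, red ball knob on a stem. Axes as the guard's when the gate is shut; origin height z: 0 when sagged in the keeper, 26 mm at the upper stop; it must be over 15 mm for the collar to clear the cheeks. It lifts straight up (weight 1.5 N) and falls back when let go
- bolt_knob (a point): centre of the red ball knob, 20 mm in diameter, at guard x 0, y 30, z 155 mm with the gate shut and the bolt home and down (125 mm from the hinge line). On an 8 mm stem; the rod below has its top at z = 116 mm. Free on all sides for pinching from above
- basket: loose blue plastic basket: tray 66 (x) x 100 (y) mm, 42 mm tall, 0.14 to 0.28 kg, with brass spacers fixed in it and a rigid steel bail handle. Origin at the centre of its underside, z up. Handle uprights at y = -53 and +53 mm; straight bar along y, 86 mm long, 10 mm thick, its centre 135 mm above the underside
- basket_bar (a point): middle of the basket's handle bar (basket frame 0, 0, 135 mm): grip it here from above
- stand: fixed hook stand: dark base 110x120x10 mm; two 8 mm steel rods 54 mm apart (y = -27, +27 mm) bent into hooks. Origin on the bench under the saddles. Prongs point to -x, upturned tips at x = -16 mm, 189 mm high; uprights at x = +55 mm, 194 mm high. Bring the basket in from -x with its bar above the tips and the tray under the prongs, then lower it
- hook_saddle (a point): where the middle of the handle bar rests when the basket hangs on both prongs: midway between the prongs, 176 mm above the bench; the resting bar lies along the stand's y
- mouse: black computer mouse, 135x65x40 mm: a loose bystander to be left alone (origin: centre of its underside)
- multimeter: dark green handheld multimeter, 145x70x45 lying flat mm: a loose bystander to be left alone (origin: centre of its underside)
- flux_pot: small cream pot with a red cap, 45 across, 30 tall mm: a loose bystander to be left alone (origin: centre of its underside)
- solder_spool: small solder spool with green flanges, 55x52x55 mm: a loose bystander to be left alone (origin: centre of its underside)
- parts_box: green cardboard parts box, 90x60x45 mm: a loose bystander to be left alone (origin: centre of its underside)
- driver: screwdriver with a red handle, 109x19x19 mm: a loose bystander to be left alone (origin: centre of its underside)

How it is judged:
On the way, in this order (a step that is already met when the one before it is completed fails the run):
1. the basket hangs by its bar on both prongs, released (distance between basket_bar and hook_saddle below 0.022 m and angle between basket's own z axis and vertical below 0.35 rad and angle between the y axis of basket and the y axis of stand, either way round below 0.3 rad and contact force between basket and stand above 0.5 N and contact force between each of the arm, the fingers and basket below 0.2 N and linear speed of basket below 0.06 m/s), for 0.3 s.
2. the bolt, lifted over the keeper, is drawn clear of it with the gate still nearly shut (value of joint bolt_draw above 0.027 m and value of joint gate below 0.15 rad), for 0.05 s.
At the end, for the whole second after the job is handed in: Fingers grip the bolt (over 1 N), bolt drawn over 27 mm, gate still (under 0.08 rad/s) at 0.26 to 0.65 rad; basket at rest on the stand, untouched, tilted under 0.35 rad, bar within 22 mm of the saddle point and 0.3 rad of the stand's y (all of step 1 and value of joint gate between 0.26 and 0.65 rad and velocity of joint gate between -0.08 and 0.08 rad/s and value of joint bolt_draw above 0.027 m and contact force between the fingers and bolt above 1 N); the arm keeps its last pose, push and grip.
It fails at once if another thing on the bench is shifted by more than 30 mm (distance of any of mouse, multimeter, flux_pot, solder_spool, parts_box, driver from where it was at the start of the episode above 0.03 m).
It also fails if it takes over 54 s, if anything falls off the work surface, if the arm or the gripper's body presses on something with over 40 N, if the wrist force passes 120 N, or if a joint passes its speed limit or range.

## Robot

A 6-joint arm with a two-finger parallel gripper is mounted at the origin on a cart in front of the work surface, level with it; the furniture and walls round the work are solid. World frame = base frame: x ahead of the robot, y to its left, z up, the work surface at z = 0. Lengths are in m, angles in rad, forces in N, time in s.
With the tool pointing down it reaches from about 0.3 to 0.825 m from the base axis. Payload 5.4 kg.
Tool frame: the origin (TCP) lies at the very end of the fingers, on their centre line; the grasp point (between the pads) lies 19 mm behind it; z points along the fingers, y is the line along which they close (so a half turn about z gives the same grasp; the last joint's range is limited). The gripper opens to 92 mm and grips with 3 to 60 N. Pads are 20 mm wide; open, the fingers measure 128 mm over their backs; the gripper's body (75 mm by 189 mm) begins 69 mm behind the grasp point.
Start: joints at [-1.378, 0.158, 1.597, -0, 1.386, -0.21], TCP at [0.225, -0.529, 0.215] pointing down, gripper open.
Joint ranges: [-2.91, 2.91], [-0.94, 2.29], [0.18, 2.7], [-1.29, 4.43], [0.17, 2.64], [-3, 3]. Speed limits (rad/s): [2.57, 2.57, 3.14, 3.14, 3.14, 3.14].

## Interface

Orientations are given as a rotation vector (axis times angle).
In Python, from workcell import bot gives the robot as it stands. Calls block until the motion is done:
- bot.goto(position, orientation): joint-space move of the TCP to a pose.
- bot.line_to(position, rot=None, max_speed=0.15): straight line of the TCP; rot=None keeps the orientation; max_speed is the mean speed in m/s.
- bot.set_joints(angles): joint-space move.
- bot.set_gripper(opening, newtons=None): opening from 0.0 (shut) to 1.0 (fully open); newtons is the grip in N (None keeps the last); returns when the fingers have stopped.
- bot.hold(seconds).
- bot.inverse_kinematics(position, orientation): joint angles nearest the present ones, or None.
- bot.read_camera(name): name is "scene" or "top" or "wrist"; returns a dict with "pixels" (420x560x3 uint8, blue, green, red), "fx", "fy", "cx", "cy" (pixels), "R" (3x3) and "t" (3): a world point X has camera coordinates R X + t. Camera axes: x right, y down, z forward; pixel columns grow to the right and rows downward; lengths in m; the calibration is good to about 2 mm. The wrist camera is an equidistant fisheye: a pixel r from the principal point sees the ray r / f radians off the axis. A picture is of the moment at which its call begins. There is no depth.
A pose or a line that the arm cannot do raises bot.MotionError and nothing moves.
- bot.job_done(): hands the job in; it is judged then, once.
Readings, each from a call of its own:
- bot.current_clock(): time.
- bot.current_joints(): joint angles.
- bot.current_joint_vel(): joint speeds.
- bot.current_effort(): joint torques, N m.
- bot.current_ee_pos(): TCP position.
- bot.current_tool_rot(): TCP orientation.
- bot.current_contact_force(): force on the tool from outside, world axes, zero at the start.
- bot.current_ft_torque(): the same for the moment, N m.
- bot.current_opening(): opening from 0.0 (shut) to 1.0 (fully open).
- bot.current_grip_force(): force on a finger pad.
Only numpy, scipy, OpenCV 4.12 (cv2) and the standard library are available. Lean on these libraries where they do the work, as an engineer would, in place of code of your own. Each camera call takes 0.05 s, during which the arm holds its last target. There are 200 camera calls.

## Working session

There is one attempt and no reset: what is moved stays moved. The work goes in short steps, each a Python script; the robot and the scene stay as the last script left them, time stands still between calls to the robot, and variables do not carry over. Pictures are saved under pics/ and viewed, at most 10 in all, crops included, and the job is handed in when it is done.

```bash
mkdir -p pics; cat > h.py <<'E'
import numpy as np,cv2
from workcell import bot
def snap(n,f=None):
    c=bot.read_camera(n)
    im=np.asarray(c["pixels"]).copy()
    if f: cv2.imwrite("pics/"+f,im)
    c["im"]=im; c["R"]=np.array(c["R"]); c["t"]=np.array(c["t"]); return c
def ray(c,u,v):
    d=np.array([(u-c["cx"])/c["fx"],(v-c["cy"])/c["fy"],1.]);
    o=-c["R"].T@c["t"]; return o,c["R"].T@d
def onz(c,u,v,z):
    o,d=ray(c,u,v); return o+d*(z-o[2])/d[2]
def cross(c1,p1,c2,p2):
    o1,d1=ray(c1,*p1);o2,d2=ray(c2,*p2)
    s=np.linalg.lstsq(np.c_[d1,-d2],o2-o1,rcond=None)[0]
    a=o1+d1*s[0];b=o2+d2*s[1]; return (a+b)/2,np.linalg.norm(a-b)
def proj(c,X):
    q=c["R"]@np.array(X)+c["t"]; return q[0]/q[2]*c["fx"]+c["cx"],q[1]/q[2]*c["fy"]+c["cy"]
E
python3 - <<'E'
from h import *
a=snap("scene","s0.png");b=snap("top","t0.png")
for c in(a,b): print(-c["R"].T@c["t"],c["R"][2],c["fx"],c["cx"],c["cy"])
print(bot.current_clock(),bot.current_tool_rot())
E
```

```text
[-0.05644635 -0.89868379  0.6650648 ] [ 0.57581379  0.66175173 -0.48012824] 408.5207195342814 280.3430742472471 210.4303776579108
[ 0.51130987 -0.15122667  1.2518322 ] [ 0.07184897  0.03372608 -0.99684516] 461.90327831103554 279.34105710162265 212.7608535176743
0.1 [-3.07645739e+00 -6.28096390e-01  6.32597420e-06]
```

View pics/s0.png

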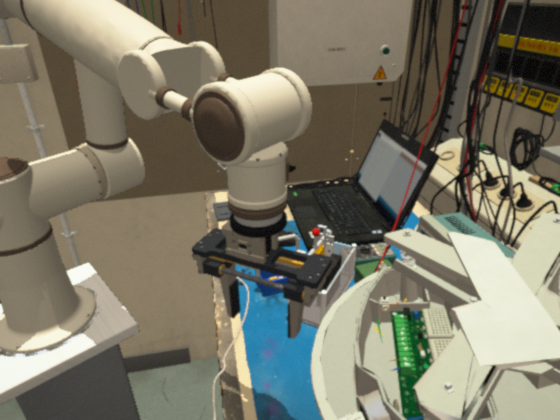

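View pics/t0.png

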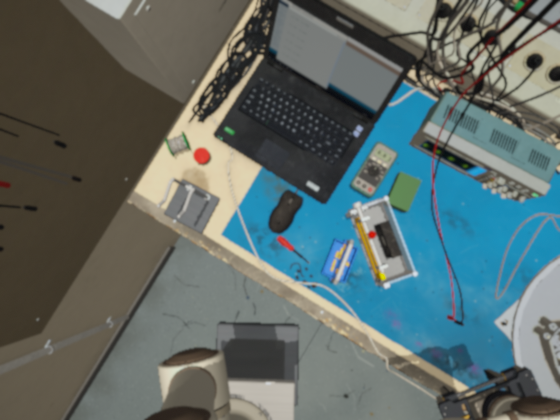

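The top view shows the stand at (190,203), basket at (340,262), the guard with yellow gate at (385,240) with the red knob at (372,234), and bystanders: mouse (285,212), driver (290,247), meter (372,168), box (405,190), spool (178,145), pot (202,156). In the scene view the arm hides the guard.

```bash
python3 - <<'E'
from h import *
c=snap("top")
a=cv2.resize(c["im"][215:300,310:430],None,fx=6,fy=6,interpolation=cv2.INTER_CUBIC)
b=cv2.resize(c["im"][165:245,150:230],None,fx=6,fy=6,interpolation=cv2.INTER_CUBIC)
cv2.imwrite("pics/a.png",a);cv2.imwrite("pics/b.png",b)
for n,u,v,z in(("mouse",285,212,.02),("driver",292,248,.01),("knob",372,234.5,.155),("yellow",381,276,.09),("standbase",190,203,.01),("basket",340,262,.04),("bar",340,262,.135)):print(n,onz(c,u,v,z))
E
```

```text
mouse [ 0.60246179 -0.12464115  0.02      ]
driver [ 0.50689186 -0.14540529  0.01      ]
knob [ 0.54367639 -0.33397097  0.155     ]
yellow [ 0.44322111 -0.36795863  0.09      ]
standbase [0.62217722 0.1343327  0.01      ]
basket [ 0.47369607 -0.27109219  0.04      ]
bar [ 0.47664475 -0.26169549  0.135     ]
```

View pics/a.png

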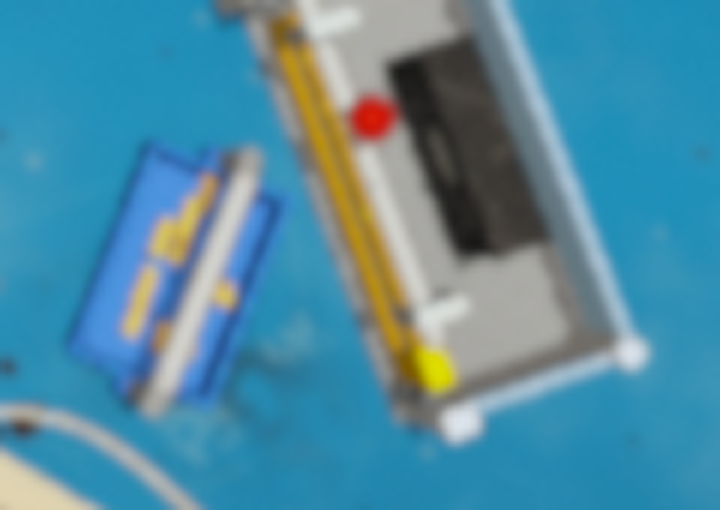

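View pics/b.png

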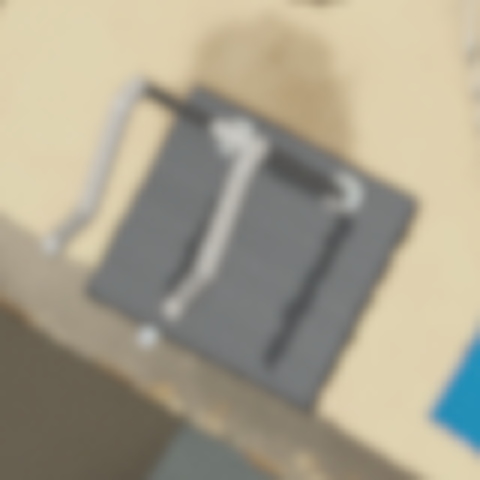

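Crops: knob (372,234.7); rod from (364,221) to (380,268); hinge cap yellow (383,277); bar ends (351,241.7) and (336,281.7). Stand upright tops are at (190,188) and (172.5,180), prong tips at (178.5,216) and (158.3,206).

```bash
cat >> h.py <<'E'
from scipy.spatial.transform import Rotation as Ro
def down(yaw):
    """tool pointing down, finger line (tool y) at this world yaw"""
    y=np.array([np.cos(yaw),np.sin(yaw),0]);z=np.array([0,0,-1.])
    return Ro.from_matrix(np.c_[np.cross(y,z),y,z]).as_rotvec()
def best(pos,yaw):
    """the half-turn variant with joint 6 nearest zero"""
    o=[]
    for k in(0,np.pi):
        q=bot.inverse_kinematics(list(pos),list(down(yaw+k)))
        if q is not None:o.append((abs(q[5]),yaw+k,np.round(q,2)))
    return min(o,key=lambda e:e[0]) if o else None
E
python3 - <<'E'
from h import *
c=snap("top")
P=lambda cu,cv,z,o=(310,215):onz(c,o[0]+cu/6-.4,o[1]+cv/6-.4,z)
hsv=cv2.cvtColor(c["im"],cv2.COLOR_BGR2HSV);hs=hsv[225:245,362:385]
m=((hs[...,0]<8)|(hs[...,0]>172))&(hs[...,1]>150)
v,u=np.nonzero(m);k=onz(c,362+u.mean(),225+v.mean(),.155);print("knob",k,m.sum())
r1,r2=P(325,40,.111),P(420,315,.111);d=(r1-r2)/np.linalg.norm(r1-r2);print("rod dir",d,np.degrees(np.arctan2(d[1],d[0])),np.linalg.norm(r1-r2))
print("hinge",k-.125*d,"cap",P(437,370,.1),"rod pts",r1,r2)
a,b=P(246,158,.135),P(155,402,.135);bar=(a+b)/2;e=a-b;print("bar",bar,np.linalg.norm(e),np.degrees(np.arctan2(e[1],e[0])))
S=lambda u,v,z:P(u,v,z,(150,165))
t=[S(172,308,.187),S(50,245,.187)];up=[S(242,137,.194),S(135,90,.194)]
print("tips",t,np.linalg.norm(t[0]-t[1]),"ups",up,np.linalg.norm(up[0]-up[1]))
cor=[S(*q,.01) for q in((195,90),(415,200),(310,410),(90,295))];print("base",np.mean(cor,0),[np.linalg.norm(cor[i]-cor[i-1]) for i in range(4)])
dx=(cor[0]+cor[1]-cor[2]-cor[3])[:2];print("base dir",np.degrees(np.arctan2(dx[1],dx[0])))
for i in(0,1):
    w=up[i]-t[i];print(np.degrees(np.arctan2(w[1],w[0])),np.linalg.norm(w[:2]))
w=t[1]-t[0];print("tips y yaw",np.degrees(np.arctan2(w[1],w[0])))
yb=np.arctan2(e[1],e[0])+np.pi/2
print(best(bar+[0,0,.1],yb),best(bar*[1,1,0]+[0,0,.115],yb))
E
```

```text
knob [ 0.54396709 -0.33343227  0.155     ] 35
rod dir [0.94194536 0.3357662  0.        ] 19.619136692928976 0.11796535143084859
hinge [ 0.42622392 -0.37540304  0.155     ] cap [ 0.44324676 -0.36959943  0.1       ] rod pts [ 0.5770396 -0.3208676  0.111    ] [ 0.46592269 -0.36047638  0.111     ]
bar [ 0.47870243 -0.26891741  0.135     ] 0.10389478513798747 -19.597898604113805
tips [array([0.57558614, 0.11997521, 0.187     ]), array([0.59910033, 0.16878488, 0.187     ])] 0.05417842339081754 ups [array([0.64200982, 0.09355704, 0.194     ]), array([0.65952313, 0.13602725, 0.194     ])] 0.045939470225595094
base [0.61410483 0.1295073  0.01      ] [np.float64(0.1043212122063042), np.float64(0.11302823314073372), np.float64(0.10575541818333174), np.float64(0.11359716901426746)]
base dir -24.938387214885527
-21.688808553468466 0.0714844375810445
-28.463900338643473 0.06873120321576158
tips y yaw 64.27743948592628
(np.float64(1.1808695762009371), np.float64(4.370341123270903), array([-0.73,  0.08,  1.64, -0.  ,  1.42,  1.18])) (np.float64(1.1808695762009371), np.float64(4.370341123270903), array([-0.73,  0.19,  1.77, -0.  ,  1.18,  1.18]))
```

```bash
python3 - <<'E'
from h import *
bar=np.array([.4787,-.2689]);yaw=np.radians(250.4)
bot.set_gripper(.45,10)
bot.line_to([.225,-.529,.30],max_speed=.3)
bot.goto([*bar,.20],list(down(yaw)))
w=snap("wrist","w1.png");s=snap("scene","s1.png")
print(bot.current_clock(),bot.current_ee_pos(),w["fx"],w["cx"],w["cy"],-w["R"].T@w["t"],w["R"][2])
for q in(-25.5,154.5):print(bot.inverse_kinematics([.6,.138,.17],list(down(np.radians(q)))))
E
```

```text
3.0 [ 0.47834045 -0.26975884  0.20004152] 325.19226210127806 283.5941142553239 207.07881956078404 [ 0.54892059 -0.29385543  0.36947808] [-0.25474108  0.08974707 -0.96283563]
[ 3.00672401e-02  2.96733771e-01  1.52427473e+00 -4.44089210e-16
  1.32058416e+00  4.75126199e-01]
[ 3.00672401e-02  2.96733771e-01  1.52427473e+00 -4.44089210e-16
  1.32058416e+00 -2.66646645e+00]
```

View pics/w1.png

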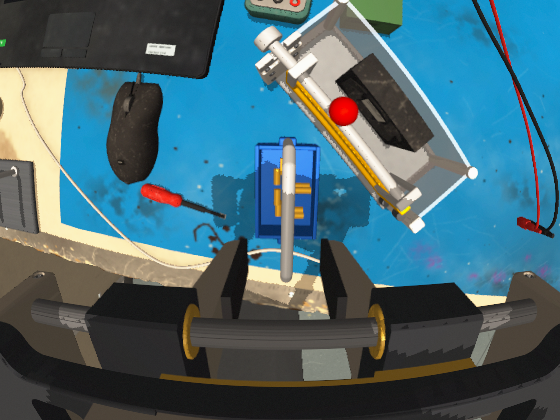

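View pics/s1.png

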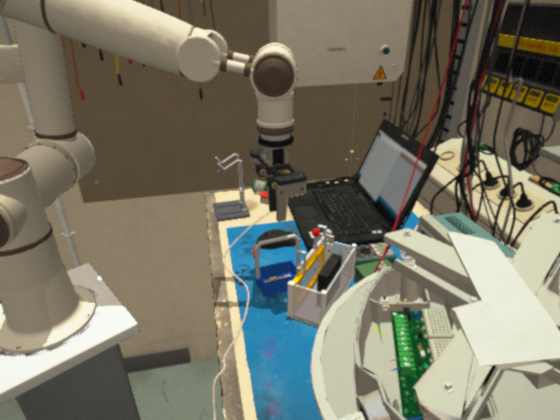

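The wrist view shows the bar centred between the fingers (column 288), and the knob at (343,110). I grasp, lift and carry to the front of the hooks.

```bash
cat >> h.py <<'E'
def fray(c,u,v):
    x,y=u-c["cx"],v-c["cy"];r=np.hypot(x,y);th=r/c["fx"]
    d=np.array([np.sin(th)*x/r,np.sin(th)*y/r,np.cos(th)]);return -c["R"].T@c["t"],c["R"].T@d
def fonz(c,u,v,z):
    o,d=fray(c,u,v);return o+d*(z-o[2])/d[2]
E
python3 - <<'E'
from h import *
w=snap("wrist")
p,q=fonz(w,288,145,.135),fonz(w,287,275,.135);m=(p+q)/2
print("bar",p,q,m,np.degrees(np.arctan2(*(p-q)[1::-1])),"knob",fonz(w,343,110,.155))
bar=np.array([.4787,-.2689]);yaw=np.radians(250.4)
n=np.array([np.cos(yaw),np.sin(yaw)]);off=(m[:2]-bar)@n;print("lateral off",off)
assert abs(off)<.012
bot.line_to([*bar,.116],max_speed=.12)
bot.set_gripper(0,25);print(bot.current_opening(),bot.current_grip_force())
bot.line_to([*bar,.25],max_speed=.15);print(bot.current_contact_force(),bot.current_opening())
y=np.radians(-25.5);xd=np.array([np.cos(y),np.sin(y)]);S=np.array([.6015,.138])
pre=S-.10*xd
bot.goto([*pre,.25],list(down(y)))
snap("wrist","w2.png");snap("scene","s2.png")
a=cv2.imread("pics/s2.png")[110:260,170:320];cv2.imwrite("pics/c2.png",np.hstack([cv2.resize(a,(420,420)),cv2.imread("pics/w2.png")[:,90:470]]))
print(bot.current_clock(),bot.current_ee_pos())
E
```

```text
bar [ 0.52959906 -0.29102485  0.135     ] [ 0.43221659 -0.25582488  0.135     ] [ 0.48090782 -0.27342486  0.135     ] -19.87295178935359 knob [ 0.54156316 -0.33345219  0.155     ]
lateral off 0.003522064438197631
0.09654182617003643 24.983806014060974
[-0.89829969 -0.2144542  -2.31752292] 0.09722342732118112
7.2833 [0.51142426 0.18113112 0.25131099]
```

View pics/c2.png

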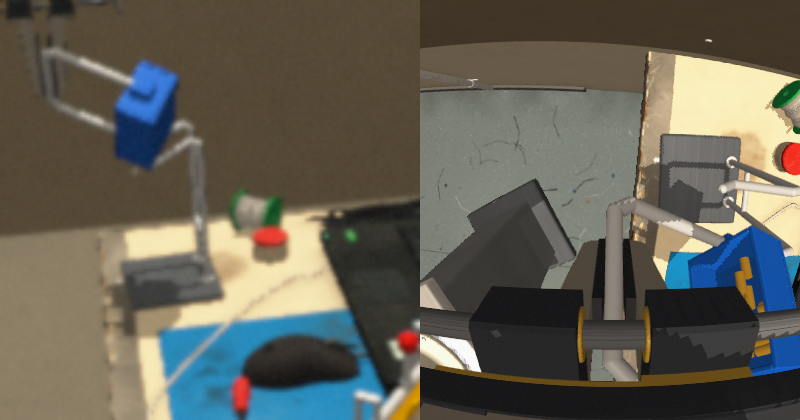

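The basket has swung in the grip to about horizontal, out over the stand. I back away from the prongs, then slacken the grip so it swings down to hang.

```bash
python3 - <<'E'
from h import *
y=np.radians(-25.5);xd=np.array([np.cos(y),np.sin(y)]);S=np.array([.6015,.138])
bot.line_to([*(S-.19*xd),.26],max_speed=.1)
print(bot.current_opening(),bot.current_grip_force(),bot.current_contact_force(),bot.current_ft_torque())
ims=[]
def look():
    ims.append(snap("scene")["im"][110:260,150:300])
look()
for g in(14,8,6):
    bot.set_gripper(0,g);bot.hold(.5);look()
    print(g,bot.current_opening(),bot.current_grip_force(),bot.current_contact_force(),bot.current_ft_torque())
cv2.imwrite("pics/c3.png",np.hstack([cv2.resize(i,(200,200)) for i in ims]));print(bot.current_clock())
E
```

```text
0.0988830612086367 24.950311481952667 [-0.51756684  0.06293887 -2.62785175] [ 0.1974322   0.01262687 -0.02552558]
14 0.10071598327650061 13.999411761760712 [ 0.17604096  0.37369806 -2.86605189] [-0.01988018 -0.08210116  0.00354543]
8 0.10052121134145128 7.999531924724579 [ 0.19922215 -0.10571795 -1.91056291] [-0.05019917 -0.10996045  0.0127032 ]
6 0.10663108509115687 5.999771431088448 [ 0.53888048 -0.06422831 -2.45925202] [ 0.00728236 -0.12627804  0.04638245]
10.6917
```

View pics/c3.png

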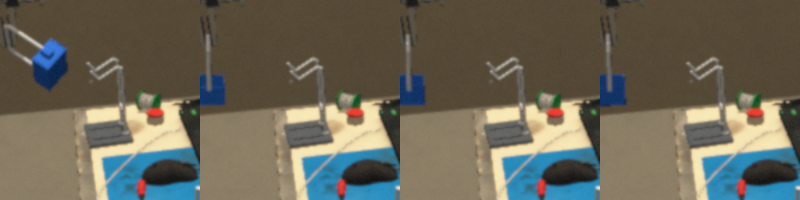

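The basket now hangs upright. I grip a bit firmer and go in slowly, comparing the blue blob's position with that predicted for an upright tray.

```bash
cat >> h.py <<'E'
SY=np.radians(-25.5);XD=np.array([np.cos(SY),np.sin(SY)]);YD=np.array([-XD[1],XD[0]]);SAD=np.array([.6015,.138])
def chk(bar):
    for n in("scene","top"):
        c=snap(n);h=cv2.cvtColor(c["im"],cv2.COLOR_BGR2HSV)
        m=((h[...,0]>107)&(h[...,0]<125)&(h[...,1]>140)&(h[...,2]>50)).astype(np.uint8)
        pts=np.array([proj(c,[*(np.array(bar[:2])+XD*a+YD*b),bar[2]-k]) for a in(-.033,.033) for b in(-.05,.05) for k in(.135,.093)])
        lo,hi=pts.min(0),pts.max(0);k,l,st,ce=cv2.connectedComponentsWithStats(m)
        i=1+np.argmin([np.hypot(*(ce[j]-(lo+hi)/2))-.2*st[j,4] for j in range(1,k)])
        print(n,"pred",lo.round(),hi.round(),"seen",st[i,:2],st[i,:2]+st[i,2:4],"area",st[i,4])
E
python3 - <<'E'
from h import *
bot.set_gripper(0,20)
p=lambda d:list(SAD+d*XD)
bot.line_to([*p(-.19),.196],max_speed=.08)
chk([*p(-.19),.215])
bot.line_to([*p(-.06),.196],max_speed=.07);chk([*p(-.06),.215])
print(bot.current_contact_force(),bot.current_ft_torque(),bot.current_clock())
E
```

```text
scene pred [152. 179.] [176. 207.] seen [150 184] [172 208] area 378
top pred [118. 254.] [171. 297.] seen [129 284] [165 303] area 138
scene pred [193. 174.] [218. 201.] seen [191 179] [214 202] area 349
top pred [143. 208.] [194. 250.] seen [153 235] [191 256] area 124
[-0.43170014  0.57345253 -3.53007652] [ 0.00466154 -0.08214871 -0.04029654] 14.0667
```

```bash
python3 - <<'E'
from h import *
p=lambda d:list(SAD+d*XD)
bot.line_to([*p(0),.196],max_speed=.06)
f0=np.array(bot.current_contact_force());print(f0);chk([*p(0),.215])
if abs(f0[0])<4 and abs(f0[1])<4:
  for z in np.arange(.185,.146,-.003):
    bot.line_to([*p(0),float(z)],max_speed=.05)
    f=np.array(bot.current_contact_force());print(round(z,3),f.round(1))
    if f[2]>f0[2]+5: break
chk([*p(0),float(z)+.019])
w=snap("wrist","w4.png");s=snap("scene","s4.png")
cv2.imwrite("pics/c4.png",np.hstack([cv2.resize(s["im"][120:240,180:300],(420,420)),w["im"][:,90:470]]))
print(bot.current_clock(),bot.current_ft_torque())
E
```

```text
[-0.14785893 -0.19061339 -3.61263417]
scene pred [211. 172.] [237. 198.] seen [209 177] [233 199] area 347
top pred [154. 186.] [205. 229.] seen [164 212] [202 235] area 136
0.185 [ 0.9  0.2 -2.5]
0.182 [ 0.6  0.4 -3.3]
0.179 [-0.2 -0.6 -2. ]
0.176 [-0.1 -1.  -2.8]
0.173 [ 0.8 -0.1 -2.4]
0.17 [ 0.1  0.7 -2.5]
0.167 [ 1.4  0.1 -2.3]
0.164 [ 4.5 -0.4 -0.2]
0.161 [ 1.9 -2.7  8. ]
scene pred [212. 181.] [237. 208.] seen [211 184] [235 209] area 340
top pred [158. 188.] [208. 229.] seen [168 213] [202 233] area 114
17.8833 [-0.26192646 -0.48504945 -0.02324681]
```

View pics/c4.png

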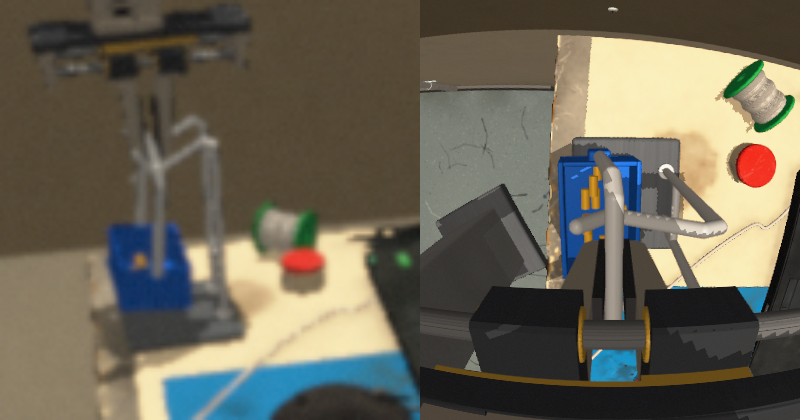

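The bar lies across the prong between tip and bend, about 17 mm past the tip as wanted, and the tray hangs under it. I release it and move up.

```bash
python3 - <<'E'
from h import *
p=lambda d:list(SAD+d*XD)
bot.set_gripper(0,4);print(bot.current_contact_force())
bot.set_gripper(.35);print(bot.current_contact_force())
chk([*SAD,.176])
bot.line_to([*p(0),.26],max_speed=.12);bot.hold(.3)
chk([*SAD,.176])
w=snap("wrist","w5.png");s=snap("scene","s5.png");t=snap("top","t5.png")
cv2.imwrite("pics/c5.png",np.hstack([cv2.resize(s["im"][140:240,190:290],(400,400)),cv2.resize(w["im"][:,90:470],(362,400))]))
print(bot.current_clock())
E
```

```text
[ 2.49620573 -1.51598239  6.83166241]
[ 0.00647922 -0.12200637 -0.251995  ]
scene pred [212. 182.] [238. 209.] seen [214 183] [239 209] area 323
top pred [159. 188.] [208. 229.] seen [171 208] [204 229] area 91
scene pred [212. 182.] [238. 209.] seen [214 183] [239 209] area 363
top pred [159. 188.] [208. 229.] seen [178 216] [204 229] area 72
20.2333
```

View pics/c5.png

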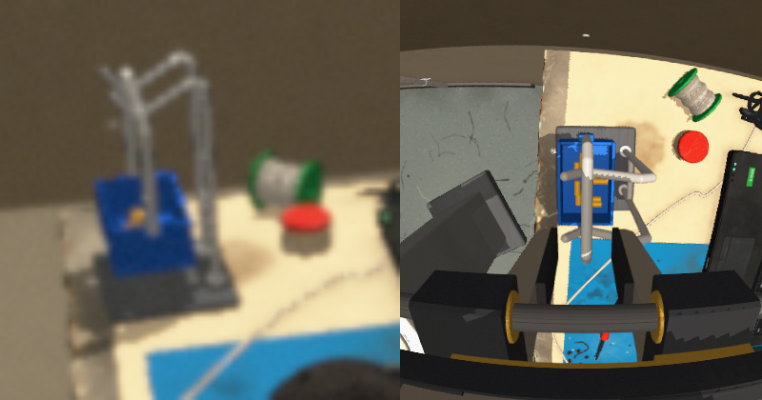

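The basket hangs level on both prongs, its bar between tips and bend, matching the predicted blob. Next I go above the knob and remeasure it from close by.

```bash
cat >> h.py <<'E'
def red(c,f,X):
    h=cv2.cvtColor(c["im"],cv2.COLOR_BGR2HSV)
    m=(((h[...,0]<8)|(h[...,0]>172))&(h[...,1]>150)&(h[...,2]>70)).astype(np.uint8)
    k,l,st,ce=cv2.connectedComponentsWithStats(m);o=[]
    for i in range(1,k):
        if st[i,4]>15:
            P=f(c,*ce[i],X[2]);o.append((np.hypot(*(P-X)[:2]),P.round(4),st[i,4],ce[i].round(1)))
    return sorted(o,key=lambda e:e[0])[:2]
E
python3 - <<'E'
from h import *
K=np.array([.543,-.3334,.155]);d0=19.6
for q in(d0-90,d0+90):
  for z in(0,25): print(q+z,np.round(bot.inverse_kinematics([.51,-.33,.16],list(down(np.radians(q+z)))),2))
yaw=min((np.radians(q) for q in(d0-90,d0+90)),key=lambda a:abs(bot.inverse_kinematics([.51,-.33,.16],list(down(a+.2)))[5]))
print(np.degrees(yaw))
c=snap("top");P=lambda u,v,z:onz(c,310+u/6-.4,215+v/6-.4,z)
print("keeper",P(245,5,.108),"hingepost",P(405,412,.1))
bot.line_to([*SAD,.30],max_speed=.2)
bot.set_gripper(.6)
bot.goto([K[0],K[1],.235],list(down(yaw)))
w=snap("wrist","w6.png");print(red(w,fonz,K));print(red(snap("top"),onz,K))
print(bot.current_clock(),bot.current_ee_pos())
E
```

```text
-70.4 [-0.77  0.29  1.56 -0.    1.3   0.46]
-45.400000000000006 [-0.77  0.29  1.56 -0.    1.3   0.02]
109.6 [-0.77  0.29  1.56 -0.    1.3  -2.69]Traceback (most recent call last):
  File "<stdin>", line 4, in <module>
    return _wrapfunc(a, 'round', decimals=decimals, out=out)
    return _wrapit(obj, method, *args, **kwds)
    result = getattr(arr, method)(*args, **kwds)
TypeError: unsupported operand type(s) for *: 'NoneType' and 'float'
```

Use yaw −70.4°.

```bash
python3 - <<'E'
from h import *
K=np.array([.543,-.3334,.155]);yaw=np.radians(-70.4)
c=snap("top");P=lambda u,v,z:onz(c,310+u/6-.4,215+v/6-.4,z)
print("keeper",P(245,5,.108),"hingepost",P(405,412,.1))
bot.line_to([*SAD,.30],max_speed=.2)
bot.set_gripper(.6)
bot.goto([K[0],K[1],.235],list(down(yaw)))
w=snap("wrist","w6.png");print(red(w,fonz,K));print(red(snap("top"),onz,K));print(red(snap("scene"),onz,K))
print(bot.current_clock(),bot.current_ee_pos())
E
```

```text
keeper [ 0.59091969 -0.28839785  0.108     ] hingepost [ 0.42582983 -0.35671578  0.1       ]
[(np.float64(0.0020785925714616816), array([ 0.541 , -0.3328,  0.155 ]), np.int32(452), array([284.2, 216.5])), (np.float64(0.10438299400829411), array([ 0.6474, -0.3335,  0.155 ]), np.int32(54), array([332.3,  90.8]))]
[(np.float64(0.2063469108955919), array([ 0.5194, -0.1284,  0.155 ]), np.int32(80), array([284.6, 242.7])), (np.float64(0.2556796861647097), array([ 0.7525, -0.4799,  0.155 ]), np.int32(22), array([434.5, 148.1]))]
[(np.float64(0.004248518833456908), array([ 0.5465, -0.3311,  0.155 ]), np.int32(40), array([315.4, 231.7])), (np.float64(0.15257267735532298), array([ 0.3955, -0.2945,  0.155 ]), np.int32(57), array([255.9, 249.8]))]
23.05 [ 0.54360194 -0.33248631  0.23522631]
```

```bash
python3 - <<'E'
from h import *
w=snap("wrist")
for f in("w1.png","w6.png"):
    if f=="w1.png": continue
    im=cv2.imread("pics/"+f);h=cv2.cvtColor(im,cv2.COLOR_BGR2HSV)
    m=((h[...,0]>17)&(h[...,0]<32)&(h[...,1]>170)&(h[...,2]>90)).astype(np.uint8)
    v,u=np.nonzero(m);P=np.array([fonz(w,a,b,.092)[:2] for a,b in zip(u,v)])
    P=P[(np.hypot(*(P-[.51,-.345]).T)<.13)]
    vx,vy,x,y=cv2.fitLine(P.astype(np.float32),cv2.DIST_HUBER,0,.01,.01).ravel()
    if vx<0:vx,vy=-vx,-vy
    s=(P-[x,y])@[vx,vy];n=(P-[x,y])@[-vy,vx]
    print(len(P),np.degrees(np.arctan2(vy,vx)),x,y,s.min()*1e3,s.max()*1e3,n.std()*1e3)
    e=np.array([x,y]);d=np.array([vx,vy]);print("end pts",e+s.min()*d,e+s.max()*d,"knob along",(np.array([.5415,-.333])-e)@d,"side",(np.array([.5415,-.333])-e)@[-vy,vx])
E
```

```text
79 23.122698 0.5243178 -0.34277096 -91.06807037144016 69.09256385121182 4.683004307337164
end pts [ 0.44056559 -0.37853353] [ 0.58785988 -0.31563821] knob along 0.019638956050004392 side 0.002238548294390758
```

The gate's direction is about 22° and the knob is confirmed. Now grasp, lift and draw, watching the forces.

```bash
python3 - <<'E'
from h import *
K=np.array([.5415,-.3330]);a=np.radians(22);d=np.array([np.cos(a),np.sin(a)]);R=list(down(a-np.pi/2))
F=lambda:np.array(bot.current_contact_force())
bot.line_to([*K,.19],R,max_speed=.15)
bot.line_to([*K,.136],max_speed=.08);print("down",F().round(1))
bot.set_gripper(0,35);print("grip",bot.current_opening()*92,bot.current_grip_force(),F().round(1),bot.current_ee_pos())
for dz in(.007,.014,.021):
    bot.line_to([*K,.136+dz],max_speed=.05);print(dz,F().round(1),bot.current_opening()*92)
    if np.linalg.norm(F())>18: print("stop");raise SystemExit
for s in(.008,.016,.024,.032,.038):
    bot.line_to([*(K-s*d),.157],max_speed=.05);f=F();print(s,"along",(f[:2]@d).round(1),"side",(f[:2]@[-d[1],d[0]]).round(1),"z",f[2].round(1),bot.current_opening()*92)
    if np.linalg.norm(f)>18: print("stop");break
print(bot.current_clock(),bot.current_ee_pos())
E
```

```text
down [-0.3  0.7 -0.9]
grip 18.00044468885925 35.000059604644775 [ 0.2 -0.1 -0.2] [ 0.54167981 -0.33332119  0.13619129]
0.007 [ 0.5 -1.4 -1.4] 17.92516303545382
0.014 [ 0.5 -0.7 -1.4] 17.91679625384076
0.021 [ 0.6 -1.2 -1.1] 18.172592568195963
0.008 along -1.4 side -1.2 z -1.1 17.53413487076896
0.016 along -0.3 side -1.3 z -1.5 17.8245804133457
0.024 along -0.6 side -1.5 z -0.8 17.99133562381706
0.032 along -1.9 side -2.0 z -1.4 17.651069820372044
0.038 along -1.2 side -1.2 z -0.9 17.650628869130628
27.4083 [ 0.50581725 -0.34742922  0.15696991]
```

Bolt lifted and drawn with no catch, the ball still held (opening 18 mm). Next, swing the gate about its hinge.

```bash
python3 - <<'E'
from h import *
K=np.array([.5415,-.3330]);a=np.radians(22);d=np.array([np.cos(a),np.sin(a)])
H=K-.122*d;r=.084
for th in np.arange(.075,.46,.075):
    e=np.array([np.cos(a+th),np.sin(a+th)])
    bot.line_to([*(H+r*e),.157],list(down(a+th-np.pi/2)),max_speed=.04)
    f=np.array(bot.current_contact_force());print(round(th,3),"along",(f[:2]@e).round(1),"tang",(f[:2]@[-e[1],e[0]]).round(1),"z",f[2].round(1),(bot.current_opening()*92).__round__(1))
    if np.linalg.norm(f)>20: print("stop");break
bot.hold(.5)
print(bot.current_clock(),bot.current_ee_pos(),bot.current_grip_force())
X=np.array([*(H+r*e),.178])
print("knob exp",X,red(snap("scene","s7.png"),onz,X),red(snap("wrist","w7.png"),fonz,X))
chk([*SAD,.176])
w=snap("wrist");h=cv2.cvtColor(w["im"],cv2.COLOR_BGR2HSV)
m=((h[...,0]>17)&(h[...,0]<32)&(h[...,1]>170)&(h[...,2]>90))
v,u=np.nonzero(m);P=np.array([fonz(w,a_,b,.092)[:2] for a_,b in zip(u,v)])
P=P[np.hypot(*(P-[.49,-.33]).T)<.12]
if len(P)>10:
    l=cv2.fitLine(P.astype(np.float32),cv2.DIST_HUBER,0,.01,.01).ravel();print("yellow dir",len(P),np.degrees(np.arctan(l[1]/l[0])),P.min(0),P.max(0))
E
```

```text
0.075 along -0.7 tang -2.5 z -2.2 17.9
0.15 along -0.5 tang -1.4 z -2.0 18.2
0.225 along 0.1 tang -2.7 z -1.4 17.8
0.3 along 0.6 tang -2.8 z -1.6 17.5
0.375 along 0.7 tang -3.0 z -1.2 18.0
0.45 along 0.3 tang -2.9 z -1.9 17.8
29.7583 [ 0.48494914 -0.31659342  0.15706819] 34.99963402748108
knob exp [ 0.48482645 -0.31649106  0.178     ] [(np.float64(0.0010424467943470743), array([ 0.4859, -0.3166,  0.178 ]), np.int32(49), array([292.5, 230.2])), (np.float64(0.1096720804569576), array([ 0.3753, -0.3217,  0.178 ]), np.int32(58), array([255.9, 249.7]))] [(np.float64(0.001752567602988512), array([ 0.4847, -0.3147,  0.178 ]), np.int32(1115), array([283.6, 269.5])), (np.float64(0.1163830695392249), array([ 0.6005, -0.304 ,  0.178 ]), np.int32(63), array([443.9, 103.4]))]
scene pred [212. 182.] [238. 209.] seen [214 183] [238 209] area 345
top pred [159. 188.] [208. 229.] seen [183 215] [184 216] area 1
yellow dir 438 -43.68252 [ 0.37543908 -0.43798573] [ 0.54771502 -0.24693522]
```

Two views put the knob within 2 mm of where it should be. The spring load of about 2.9 N matches the gate at 0.45 rad, and the basket has not moved.

```bash
python3 -c "
from h import *
print(bot.job_done())"
```

```text
the job is handed in; nothing more can be done
None
```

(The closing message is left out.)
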